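# Open the printing stop by one notch

## Task

The next lino block is one size larger, so open the sliding stop of the printing board by exactly one notch, away from the fixed fence. Its wing-shaped lock screw has a left-hand thread: first loosen it by turning it clockwise (seen from above), then squeeze the spring latch tab on the grip while you slide the stop to the next notch and let the latch spring fully out there, and finally tighten the lock screw again, anticlockwise until it stops. Do not disturb the bottle, brayer, ink tin and lino block lying around.

Things in the scene. Friction and masses are not known exactly. Their poses are not given: they have to be found in the camera images.
- reg_board: Plywood printing board (270 x 460 mm, 18 mm thick), fixed. Origin on the table under the middle of its aluminium rail (440 mm along y, top 32 mm up). Printing bed towards -x; the fixed fence is the low steel bar, 155 mm long along x at y = -200 mm. On the rail rides a carriage (170 mm along y, 70 mm wide, top 45 mm above the table) with the stop blade, grip and lock screw.
- grip (a point): Middle of the black grip block plus steel latch tab on the carriage, 67.5 mm above the table. Axes: x across the rail, y along it, away from the fence (the way to go), z up. Block 60 mm along y, from 45 to 90 mm above the table, plain face at x = -27 mm. Pinch that face and the tab together from above, fingers closing along x: 56 mm wide untouched, 48 mm with the tab fully pressed.
- latch_face (a point): Middle of the outer face of the latch tab, a plain steel plate 46 mm along y, 48 to 84 mm above the table, on the +x side of the grip block, 29 mm from point grip. Same axes as point grip; it moves up to 8 mm towards -x when squeezed.
- latch (a joint): How far the latch tab is pressed in, m: 0 sprung fully out (locked in a notch), 0.008 fully pressed. The spring pushes back with 3.6 N at first and 8.4 N fully pressed; the stop is free to slide from about 0.006. The round pawl clicks in by itself when let go within about 3 mm of a notch.
- stop (a joint): Place of the stop along its rail, m, growing along the grip's y axis, away from the fence. Notches 40 mm apart, at -0.040, 0, 0.040, 0.080; it starts locked in the one at 0 (2 mm play either way). Sliding friction 2 N. Dark square marks along the rail show the notches; a small steel pointer on the carriage's edge shows the present one.
- wing (a point): Point on the vertical axis of the wing of the lock screw, 74 mm above the table, 100 mm from the grip towards the fence; turns with the wing. The wing is a black upright bar, 64 mm long along the point's y, 14 mm thick along its x, from 55.5 to 89 mm above the table, on a grey collar 48 mm across (45.5 to 55.5 mm). Pinch it across its thickness. Rides with the carriage.
- lock (a joint): Turn of the lock screw, rad: 0 tight (hard stop), grows as it is loosened CLOCKWISE seen from above (left-hand thread; anticlockwise tightens), 1.5 at the far stop. Above 0.9 its hidden tip is clear of the rail and the stop can slide; it tightens again only while the stop stands in a notch. Friction 0.06 N m; stays where left. Starts at 0 to 0.1.
- bottle: Amber squeeze bottle with blue nozzle, bystander, 56 mm across, 170 mm tall, origin under its middle.
- brayer: Ink roller with wooden handle, bystander, lying, about 180 mm long; origin on the table under the middle of the rubber roller (38 mm across, 100 mm long, along y), handle towards its -x.
- ink_tin: Ink tin, bystander, 76 mm across, 60 mm tall, origin under its middle.
- lino_block: The larger lino printing block, bystander, 110 x 160 x 22 mm, lying flat, origin under its middle.

How it is judged (in metres and radians):
On the way, in this order (a step that is already met when the one before it is completed fails the run):
1. the lock screw is loosened (turned clockwise by more than 0.9 rad) with the stop still in its first notch (value of joint lock above 0.9 rad and value of joint stop below 0.006 m), for 0.1 s.
2. the stop is latched in the next notch, tab sprung out (value of joint stop between 0.0365 and 0.0435 m and value of joint latch below 0.0015 m), for 0.2 s.
At the end, for the whole second after the job is handed in: The stop rests latched in the next notch (0.040 m, within 3.5 mm), the latch tab is fully out (under 1.5 mm pressed), and the lock screw is tight again (within 0.2 rad of its stop) (all of step 2 and value of joint lock below 0.2 rad and linear speed of stop below 0.01 m/s); the robot touches nothing.
It fails at once if a bystander is moved by more than 30 mm (distance of any of bottle, ink_tin, brayer, lino_block from where it was at the start of the episode above 0.03 m).
It also fails if it takes over 51 s, if anything falls off the work surface, if the arm or the gripper's body presses on something with over 40 N, if the wrist force passes 120 N, or if a joint passes its speed limit or range.

## Robot

A 7-joint arm with a two-finger parallel gripper is mounted at the origin on the work surface. World frame = base frame: x ahead of the robot, y to its left, z up, the work surface at z = 0. Lengths are in m, angles in degrees, forces in N, time in s.
With the tool pointing down it reaches from about 0.425 to 0.8 m from the base axis. Payload 8.3 kg.
Tool frame: the origin (TCP) lies at the very end of the fingers, on their centre line; the grasp point (between the pads) lies 19 mm behind it; z points along the fingers, y is the line along which they close (so a half turn about z gives the same grasp; the last joint's range is limited). The gripper opens to 85 mm and grips with 20 to 120 N. Pads are 22 mm wide; open, the fingers measure 114 mm over their backs; the gripper's body (76 mm by 85 mm) begins 54 mm behind the grasp point. The pads swing forward as they close: fully open they stand 13 mm farther back than shut.
Start: joints at [60.797, 21.967, 0.94, 78.501, -0.361, 79.538, -2.664], TCP at [0.27, -0.564, 0.231] pointing down, gripper open.
Joint ranges: [-169.22, 169.22], [-14.56, 117.87], [-87.37, 89.26], [10.42, 133.3], [-82.24, 262.24], [0.94, 117.77], [-172.7, 172.7]. Speed limits (degrees/s): [136.94, 136.94, 172.46, 172.46, 180, 180, 180].

## Interface

Orientations are given as [roll, pitch, yaw] about the fixed x, y, z axes, in that order (R = Rz(yaw) Ry(pitch) Rx(roll)).
In Python, from plant import arm, get_image, calibration, close_job gives the robot as it stands.
- The arm moves only by the shell command python3 -m crank 'ROWS' [FORCE]. ROWS is JSON, a list of rows, each an object with "fingers": the finger opening in cm, from 0 to 8.54; "travel": the shift along the tool's x, y, z in cm, a list of three; "angular": the turn, a rotation vector about the tool's x, y, z in degrees, a list of three. A call has exactly 5 rows; each row shifts and turns the commanded pose from where the row before left it, along the tool's axes as they then stand; what a row does not reach is not made up. A row lasts 1/12 s, in which the tool goes at most 41.7 mm and 7.16 degrees, less where a joint would pass 70% of its speed; a pose out of reach is approached as far as the arm can. A call with a gripper value outside its range is refused whole. The fingers move at their own pace and stop on an object; FORCE is the grip in N (left out, the last holds). Time passes only in rows, so rows that do not move let the fingers close, or fill a call up. It gives the time, the measured TCP pose, the force, the opening and the grip force at its end, in the units of the state.
- arm.state(): the state, without advancing time (a new reading comes with each control period).
- get_image(name): name is "scene" or "top" or "wrist"; returns the picture (384x512x3 uint8, red, green, blue); there is no depth.
- calibration(name): a dict with "mtx" (3x3 intrinsics, pixels), "camera_from_world" (4x4, takes a point from world to camera coordinates); the wrist camera has in their place "tool_from_camera" (4x4, takes a point from camera to tool coordinates, whose origin is the TCP and whose axes are the flange's). Camera axes: x right, y up, looking along -z (the intrinsics and any distortion apply to the point x, -y, -z); pixel columns grow to the right and rows downward; lengths in m; the calibration is good to about 2 mm. The wrist camera is an equidistant fisheye: a pixel r from the principal point sees the ray r / f radians off the axis. A picture is of the moment at which its call begins: read the wrist's pose just before it. calibration takes no time and is no camera call.
- close_job(): hands the job in; it is judged then, once.
The state is a dict: "t": time; "qpos": joint angles; "qvel": joint speeds; "joint_efforts": joint torques, N m; "ee_pos": TCP position; "orientation": TCP orientation; "contact_force": force on the tool from outside, world axes, zero at the start; "ft_torque": the same for the moment, N m; "width": opening from 0.0 (shut) to 1.0 (fully open); "grip_force": force on a finger pad.
Only numpy, scipy, OpenCV 4.12 (cv2) and the standard library are available. Lean on these libraries where they do the work, as an engineer would, in place of code of your own. Each camera call takes 0.05 s, during which the arm holds its last target. There are 200 camera calls.

## Working session

There is one attempt and no reset: what is moved stays moved. The work goes in short steps, Python scripts to look and compute and a shell command to move; the robot and the scene stay as the last step left them, time stands still between calls to the robot, and variables do not carry over. Pictures are saved under pics/ and viewed, at most 10 in all, crops included, and the job is handed in when it is done.

```bash
ls; mkdir -p pics; python3 - <<'E'
from plant import arm,get_image,calibration
import cv2,numpy as np
print(arm.state())
for n in("scene","top"):
    cv2.imwrite(f"pics/{n}0.png",get_image(n)[:,:,::-1]); print(n,calibration(n))
print(calibration("wrist"))
E
```

```text
pics
{'t': 0.0, 'qpos': array([60.79701955, 22.01525637,  0.93708331, 78.56167289, -0.3621103 ,
       79.53956182, -2.66698851]), 'qvel': array([-0.01963131,  0.00393481,  0.04027111, -0.01414218,  0.01296676,
        0.0243294 , -0.0374409 ]), 'joint_efforts': array([ 6.22364059e-04, -6.27592778e+01,  8.43502432e-01, -3.71818507e+01,
        1.61109521e-02,  1.43542510e-02,  2.66594776e-05]), 'ee_pos': array([ 0.26986976, -0.5631617 ,  0.23027581]), 'orientation': array([-1.79886277e+02,  5.86674991e-04,  2.56007809e+01]), 'contact_force': array([0.04237273, 0.17228039, 0.42288234]), 'ft_torque': array([-0.00834766,  0.01324544,  0.01277704]), 'grip_force': 0.0, 'width': 1.0019087465211125}
scene {'mtx': array([[411.20089319,   0.        , 258.77245323],
       [  0.        , 411.20089319, 191.44713525],
       [  0.        ,   0.        ,   1.        ]]), 'camera_from_world': array([[-0.62816347,  0.77790574, -0.01653242,  0.32690998],
       [-0.52708235, -0.4098001 ,  0.74447839,  0.2043482 ],
       [ 0.57235902,  0.47636807,  0.66744184, -1.30836775],
       [ 0.        ,  0. 
[... 296 characters left out ...]
0.99032487,  0.02412506,  0.13665516, -0.53331979],
       [-0.13729999,  0.02746907,  0.99014856, -1.06205357],
       [ 0.        ,  0.        ,  0.        ,  1.        ]])}
{'mtx': array([[297.31863964,   0.        , 258.53174459],
       [  0.        , 297.31863964, 191.66132567],
       [  0.        ,   0.        ,   1.        ]]), 'tool_from_camera': array([[ 5.96991763e-04,  9.52624919e-01,  3.04147016e-01,
         7.69990960e-02],
       [ 9.99999114e-01, -2.06808743e-04, -1.31508794e-03,
        -8.65523295e-04],
       [-1.18988528e-03,  3.04147531e-01, -9.52624198e-01,
        -1.43682591e-01],
       [ 0.00000000e+00,  0.00000000e+00,  0.00000000e+00,
         1.00000000e+00]])}
```

View pics/top0.png

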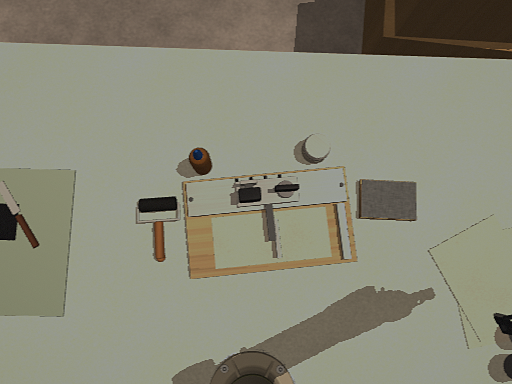

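View pics/scene0.png

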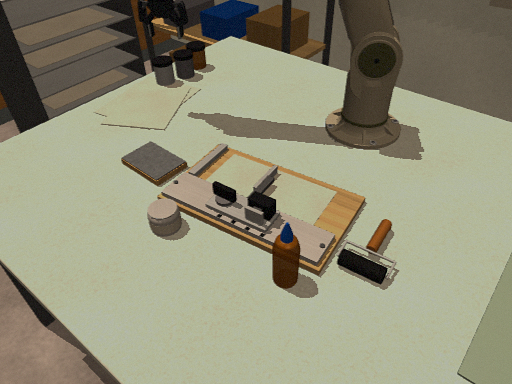

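```bash
cat > h.py <<'E'
import numpy as np,cv2
from plant import arm,get_image,calibration
def pt(n,uv,z):
    c=calibration(n);T=c['camera_from_world'];K=c['mtx'];R=T[:3,:3]
    o=-R.T@T[:3,3]; d=np.array([(uv[0]-K[0,2])/K[0,0],-(uv[1]-K[1,2])/K[1,1],-1.]);d=R.T@d
    return o+d*(z-o[2])/d[2]
E
python3 - <<'E'
from h import *
im=cv2.imread('pics/top0.png'); g=im.max(2)
x0,y0=180,140
m=(g<45).astype(np.uint8); m[:y0]=0;m[215:]=0;m[:,:225]=0;m[:,305:]=0
n,l,s,c=cv2.connectedComponentsWithStats(m)
for i in range(1,n):
    if s[i,4]>5:
        ys,xs=np.where(l==i); r=cv2.minAreaRect(np.c_[xs,ys].astype(np.float32))
        print(s[i],c[i].round(1),r,pt('top',c[i],.089).round(4),pt('top',c[i],.032).round(4))
for nm,uv,z in[('railend L',(191,199),.032),('railend R',(341,184),.032),('bottle base',(200,165),.0),('tin',(316,148),.06),('board TL',(183,182),.018),('board TR',(345,167),.018),('BR',(356,262),.018),('BL',(191,277),.018)]: print(nm,pt('top',uv,z).round(4))
a=cv2.resize(im[140:220,175:355],None,fx=4.4,fy=4.4,interpolation=cv2.INTER_CUBIC);cv2.imwrite('pics/c1.png',a)
E
```

```text
[278 175   3   3   9] [279. 176.] ((279.0, 176.0), (2.0, 2.0), 90.0) [ 0.5798 -0.0593  0.089 ] [ 0.5906 -0.0643  0.032 ]
[250 177   2   3   6] [250.5 178. ] ((250.5, 178.0), (2.0, 1.0), 90.0) [0.5725 0.0159 0.089 ] [0.5829 0.015  0.032 ]
[264 176   2   3   6] [264.5 177. ] ((264.5, 177.0), (2.0, 1.0), 90.0) [ 0.5761 -0.021   0.089 ] [ 0.5868 -0.0239  0.032 ]
[235 179   3   3   8] [236.1 179.9] ((236.0, 180.0), (2.0, 2.0), 90.0) [0.5665 0.0536 0.089 ] [0.5766 0.0548 0.032 ]
[250 183   6   2   8] [253.  183.2] ((252.5, 183.5), (1.0, 5.0), 90.0) [0.5586 0.009  0.089 ] [0.5683 0.0078 0.032 ]
[241 184   3   2   6] [242.  184.5] ((242.0, 184.5), (1.0, 2.0), 90.0) [0.5546 0.0379 0.089 ] [0.564  0.0382 0.032 ]
[275 184  24   8 137] [285.7 187.7] ((286.44415283203125, 187.71826171875), (6.76846981048584, 23.29778480529785), 85.91438293457031) [ 0.549  -0.0774  0.089 ] [ 0.5582 -0.0834  0.032 ]
[238 187  23  16 308] [249.1 194.6] ((249.1923370361328, 194.53848266601562), (14.512063026428223, 21.83011245727539), 82.87498474121094) [0.5281 0.0185 0.089 ] [0.5361 0.0178 0.032 ]
railend L [0.5201 0.1772 0.032 ]
railend R [ 0.5724 -0.2381  0.032 ]
bottle base [0.6229 0.1599 0.    ]
tin [ 0.6662 -0.1629  0.06  ]
board TL [0.5693 0.2033 0.018 ]
board TR [ 0.6242 -0.2535  0.018 ]
BR [ 0.3578 -0.2812  0.018 ]
BL [0.3089 0.1701 0.018 ]
```

View pics/c1.png

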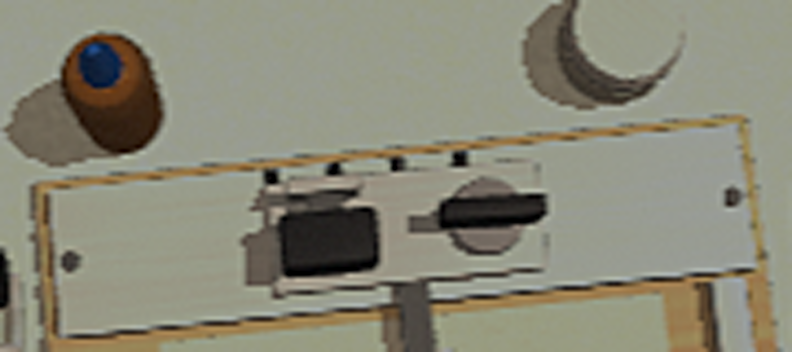

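The top view shows the board yawed about 7°, the grip block at (249,194), the wing at (286,188), the bottle at (200,160) and the tin at (316,148). The scene view agrees. I'll move above the wing with the fingers closing across the rail.

```bash
R='x'
python3 -m crank '[{"fingers":8.5,"travel":[0,0,0],"angular":[0,0,-6.84]},{"fingers":8.5,"travel":[0,0,0],"angular":[0,0,-6.84]},{"fingers":8.5,"travel":[0,0,0],"angular":[0,0,-6.84]},{"fingers":8.5,"travel":[0,0,0],"angular":[0,0,-6.84]},{"fingers":8.5,"travel":[0,0,0],"angular":[0,0,-6.84]}]' 20
python3 -m crank '[{"fingers":8.5,"travel":[0,0,0],"angular":[0,0,-6.84]},{"fingers":8.5,"travel":[0,0,0],"angular":[0,0,-6.84]},{"fingers":8.5,"travel":[0,0,0],"angular":[0,0,-6.84]},{"fingers":8.5,"travel":[0,0,0],"angular":[0,0,-6.84]},{"fingers":8.5,"travel":[0,0,0],"angular":[0,0,-6.84]}]'
python3 -m crank '[{"fingers":8.5,"travel":[3.1,2.08,0],"angular":[0,0,0]},{"fingers":8.5,"travel":[3.1,2.08,0],"angular":[0,0,0]},{"fingers":8.5,"travel":[3.1,2.08,0],"angular":[0,0,0]},{"fingers":8.5,"travel":[3.1,2.08,0],"angular":[0,0,0]},{"fingers":8.5,"travel":[3.1,2.08,0],"angular":[0,0,0]}]'
python3 -m crank '[{"fingers":8.5,"travel":[3.1,2.08,0],"angular":[0,0,0]},{"fingers":8.5,"travel":[3.1,2.08,0],"angular":[0,0,0]},{"fingers":8.5,"travel":[3.1,2.08,0],"angular":[0,0,0]},{"fingers":8.5,"travel":[3.1,2.08,0],"angular":[0,0,0]},{"fingers":8.5,"travel":[3.1,2.08,0],"angular":[0,0,0]}]'
python3 -m crank '[{"fingers":8.5,"travel":[3.1,2.08,0],"angular":[0,0,0]},{"fingers":8.5,"travel":[3.1,2.08,0],"angular":[0,0,0]},{"fingers":8.5,"travel":[3.1,2.08,0],"angular":[0,0,0]},{"fingers":8.5,"travel":[3.1,2.08,0],"angular":[0,0,0]},{"fingers":8.5,"travel":[3.1,2.08,0],"angular":[0,0,0]}]'
```

```text
t: 0.52
ee_pos: [0.27, -0.5633, 0.2307]
orientation: [-179.9, -0.0, 60.1]
contact_force: [0.7, 0.6, -0.8]
width: 0.996
grip_force: 0.0
t: 0.93
ee_pos: [0.2699, -0.5634, 0.2307]
orientation: [-180.0, -0.1, 94.3]
contact_force: [-0.3, -0.1, -0.3]
width: 0.989
grip_force: 0.0
t: 1.35
ee_pos: [0.3634, -0.3999, 0.2309]
orientation: [-180.0, -0.0, 94.0]
contact_force: [0.4, 0.4, -1.0]
width: 0.996
grip_force: 0.0
t: 1.77
ee_pos: [0.4562, -0.2381, 0.2311]
orientation: [-180.0, -0.0, 94.0]
contact_force: [0.5, -0.6, -0.2]
width: 0.999
grip_force: 0.0
t: 2.18
ee_pos: [0.5492, -0.0764, 0.2311]
orientation: [-180.0, -0.0, 94.0]
contact_force: [1.5, -0.5, -0.0]
width: 1.0
grip_force: 0.0
```

```bash
cat >> h.py <<'E'
from scipy.spatial.transform import Rotation as Ro
def wpt(uv,z,s):
    c=calibration('wrist');K=c['mtx'];T=c['tool_from_camera']
    a=np.array([(uv[0]-K[0,2])/K[0,0],-(uv[1]-K[1,2])/K[1,1]]);r=np.linalg.norm(a)
    d=np.r_[a/r*np.sin(r),-np.cos(r)]
    W=Ro.from_euler('xyz',s['orientation'],degrees=True).as_matrix()
    o=s['ee_pos']+W@T[:3,3]; d=W@T[:3,:3]@d
    return o+d*(z-o[2])/d[2]
E
python3 - <<'E'
from h import *
import pickle
s=arm.state();im=get_image('wrist')[:,:,::-1];cv2.imwrite('pics/w1.png',im);pickle.dump(s,open('w1.pkl','wb'))
E
```

```text
(no output)
```

View pics/w1.png

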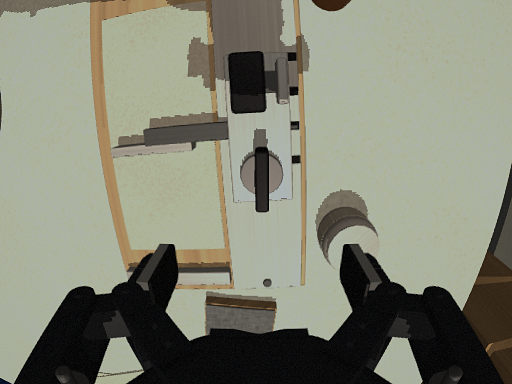

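The wing spans (262,148)–(262,212), its collar is centred at (262,172), the grip block is (230–266, 52–112) and the tab is at (282,80).

```bash
python3 - <<'E'
from h import *
import pickle
s=pickle.load(open('w1.pkl','rb'));im=cv2.imread('pics/w1.png');g=im.max(2)
m=(g<40).astype(np.uint8);m[225:]=0;m[:40]=0;m[:,:222]=0;m[:,:]*=1;m[:,290:]=0
n,l,st,c=cv2.connectedComponentsWithStats(m)
for i in range(1,n):
    if st[i,4]>100:
        ys,xs=np.where(l==i);r=cv2.minAreaRect(np.c_[xs,ys].astype(np.float32));b=cv2.boxPoints(r)
        W=np.array([wpt(p,.0895,s) for p in b])
        print(st[i],r,'\n',W.round(4),W.mean(0).round(4))
print('collar')
h=cv2.cvtColor(im,cv2.COLOR_BGR2HSV)
for nm,uv,z in[('collarL',(241,172),.0555),('collarR',(283,172),.0555),('collarT',(262,150),.0555),('tabtop',(287,58),.084),('tabbot',(287,103),.084),('blocktl',(231,53),.09),('blockbl',(233,110),.09),('blocktr',(264,53),.09),('marks',(294,91),.032),('m',(296,159),.032),('railbolt',(267,283),.032)]:print(nm,wpt(uv,z,s).round(4))
E
```

```text
[ 228   51   38   63 2115] ((247.34243774414062, 81.97859954833984), (60.88121032714844, 35.992271423339844), 86.42366790771484) 
 [[ 0.5104  0.0453  0.0895]
 [ 0.5439  0.0494  0.0895]
 [ 0.5517 -0.009   0.0895]
 [ 0.5178 -0.0133  0.0895]] [0.531  0.0181 0.0895]
[254 147  15  65 533] ((261.0, 179.0), (64.0, 14.0), 90.0) 
 [[ 0.5416 -0.0445  0.0895]
 [ 0.5551 -0.0435  0.0895]
 [ 0.5603 -0.1097  0.0895]
 [ 0.5459 -0.1107  0.0895]] [ 0.5507 -0.0771  0.0895]
collar
collarL [ 0.5289 -0.0789  0.0555]
collarR [ 0.5753 -0.0756  0.0555]
collarT [ 0.5503 -0.0527  0.0555]
tabtop [0.567  0.0447 0.084 ]
tabbot [5.704e-01 4.000e-04 8.400e-02]
blocktl [0.5138 0.045  0.09  ]
blockbl [ 0.5193 -0.0099  0.09  ]
blocktr [0.5447 0.0468 0.09  ]
marks [0.5822 0.0148 0.032 ]
m [ 0.5917 -0.0644  0.032 ]
railbolt [ 0.5716 -0.2403  0.032 ]
```

```bash
python3 -m crank '[{"fingers":5,"travel":[-0.08,0.16,3],"angular":[0,0,0]},{"fingers":5,"travel":[0,0,3],"angular":[0,0,0]},{"fingers":5,"travel":[0,0,3],"angular":[0,0,0]},{"fingers":5,"travel":[0,0,3],"angular":[0,0,0]},{"fingers":5,"travel":[0,0,2],"angular":[0,0,0]}]'
python3 -m crank '[{"fingers":5,"travel":[0,0,1.5],"angular":[0,0,0]},{"fingers":5,"travel":[0,0,1],"angular":[0,0,0]},{"fingers":5,"travel":[0,0,0.6],"angular":[0,0,0]},{"fingers":5,"travel":[0,0,0],"angular":[0,0,0]},{"fingers":5,"travel":[0,0,0],"angular":[0,0,0]}]'
python3 -m crank '[{"fingers":0.8,"travel":[0,0,0],"angular":[0,0,0]},{"fingers":0.8,"travel":[0,0,0],"angular":[0,0,0]},{"fingers":0.8,"travel":[0,0,0],"angular":[0,0,0]},{"fingers":0.8,"travel":[0,0,0],"angular":[0,0,0]},{"fingers":0.8,"travel":[0,0,0],"angular":[0,0,0]}]' 30
python3 -m crank '[{"fingers":0.8,"travel":[0,0,0],"angular":[0,0,0]},{"fingers":0.8,"travel":[0,0,0],"angular":[0,0,0]},{"fingers":0.8,"travel":[0,0,0],"angular":[0,0,0]},{"fingers":0.8,"travel":[0,0,0],"angular":[0,0,0]},{"fingers":0.8,"travel":[0,0,0],"angular":[0,0,0]}]'
```

```text
t: 2.65
ee_pos: [0.5488, -0.0786, 0.088]
orientation: [-179.8, -0.1, 94.0]
contact_force: [0.1, -0.3, -0.9]
width: 0.584
grip_force: 0.0
t: 3.07
ee_pos: [0.5509, -0.0786, 0.0609]
orientation: [180.0, -0.0, 94.0]
contact_force: [-0.4, 0.1, 0.9]
width: 0.582
grip_force: 0.0
t: 3.48
ee_pos: [0.5523, -0.0787, 0.0615]
orientation: [179.8, 0.0, 94.0]
contact_force: [5.3, 0.6, -0.7]
width: 0.158
grip_force: 35.0
t: 3.9
ee_pos: [0.5523, -0.0787, 0.0615]
orientation: [179.8, 0.0, 94.0]
contact_force: [5.6, -0.1, 0.0]
width: 0.162
grip_force: 35.0
```

```bash
python3 -m crank '[{"fingers":0.8,"travel":[0.1,0.1,0],"angular":[0,0,0]},{"fingers":0.8,"travel":[0,0,0],"angular":[0,0,5]},{"fingers":0.8,"travel":[0,0,0],"angular":[0,0,5]},{"fingers":0.8,"travel":[0,0,0],"angular":[0,0,5]},{"fingers":0.8,"travel":[0,0,0],"angular":[0,0,5]}]'
python3 -m crank '[{"fingers":0.8,"travel":[0,0,0],"angular":[0,0,5]},{"fingers":0.8,"travel":[0,0,0],"angular":[0,0,5]},{"fingers":0.8,"travel":[0,0,0],"angular":[0,0,5]},{"fingers":0.8,"travel":[0,0,0],"angular":[0,0,5]},{"fingers":0.8,"travel":[0,0,0],"angular":[0,0,5]}]'
python3 -m crank '[{"fingers":0.8,"travel":[0,0,0],"angular":[0,0,5]},{"fingers":0.8,"travel":[0,0,0],"angular":[0,0,5]},{"fingers":0.8,"travel":[0,0,0],"angular":[0,0,5]},{"fingers":0.8,"travel":[0,0,0],"angular":[0,0,5]},{"fingers":0.8,"travel":[0,0,0],"angular":[0,0,5]}]'; python3 -c "
from plant import arm;print(arm.state()['ft_torque'])"
```

```text
t: 4.32
ee_pos: [0.5528, -0.0781, 0.0615]
orientation: [179.8, -0.0, 73.7]
contact_force: [3.3, -0.9, 2.1]
width: 0.157
grip_force: 35.4
t: 4.73
ee_pos: [0.5533, -0.0779, 0.0615]
orientation: [179.8, -0.1, 48.7]
contact_force: [6.0, -0.1, -0.0]
width: 0.156
grip_force: 35.1
t: 5.15
ee_pos: [0.5536, -0.0777, 0.0615]
orientation: [179.9, -0.2, 23.8]
contact_force: [6.1, -1.1, -1.4]
width: 0.156
grip_force: 35.0
[-0.09277857 -1.17442618  0.1069059 ]
```

```bash
python3 -m crank '[{"fingers":3.5,"travel":[0,0,0],"angular":[0,0,0]},{"fingers":3.5,"travel":[0,0,0],"angular":[0,0,0]},{"fingers":3.5,"travel":[0,0,0],"angular":[0,0,0]},{"fingers":3.5,"travel":[0,0,-1.5],"angular":[0,0,0]},{"fingers":3.5,"travel":[0,0,-3.5],"angular":[0,0,0]}]'
python3 -m crank '[{"fingers":8.5,"travel":[0,0,-3.5],"angular":[0,0,0]},{"fingers":8.5,"travel":[0,0,-3.5],"angular":[0,0,-7]},{"fingers":8.5,"travel":[0,0,-3],"angular":[0,0,-7]},{"fingers":8.5,"travel":[0,0,0],"angular":[0,0,-7]},{"fingers":8.5,"travel":[0,0,0],"angular":[0,0,-7]}]'
python3 -m crank '[{"fingers":8.5,"travel":[0,0,0],"angular":[0,0,-7]},{"fingers":8.5,"travel":[0,0,0],"angular":[0,0,-7]},{"fingers":8.5,"travel":[0,0,0],"angular":[0,0,-7]},{"fingers":8.5,"travel":[0,0,0],"angular":[0,0,-7]},{"fingers":8.5,"travel":[0,0,0],"angular":[0,0,-7]}]'
python3 -m crank '[{"fingers":8.5,"travel":[0,0,0],"angular":[0,0,-7]},{"fingers":8.5,"travel":[1,0,0],"angular":[0,0,-3.1]},{"fingers":8.5,"travel":[3,0,0],"angular":[0,0,0]},{"fingers":8.5,"travel":[0,0,0],"angular":[0,0,0]},{"fingers":8.5,"travel":[0,0,0],"angular":[0,0,0]}]'
python3 - <<'E'
from h import *
import pickle
s=arm.state();im=get_image('wrist')[:,:,::-1];cv2.imwrite('pics/w2.png',im);pickle.dump(s,open('w2.pkl','wb'))
E
```

```text
t: 5.57
ee_pos: [0.5477, -0.0772, 0.1062]
orientation: [-179.7, 0.5, 24.1]
contact_force: [0.5, -0.1, -0.4]
width: 0.414
grip_force: 0.0
t: 5.98
ee_pos: [0.5525, -0.0776, 0.213]
orientation: [179.8, -0.1, 52.5]
contact_force: [0.5, 0.4, -1.1]
width: 0.995
grip_force: 0.0
t: 6.4
ee_pos: [0.551, -0.0776, 0.2101]
orientation: [-180.0, -0.0, 87.5]
contact_force: [0.4, 0.2, -0.2]
width: 0.996
grip_force: 0.0
t: 6.82
ee_pos: [0.5466, -0.0356, 0.2104]
orientation: [-180.0, -0.0, 97.4]
contact_force: [0.3, 0.2, 0.5]
width: 0.991
grip_force: 0.0
```

View pics/w2.png

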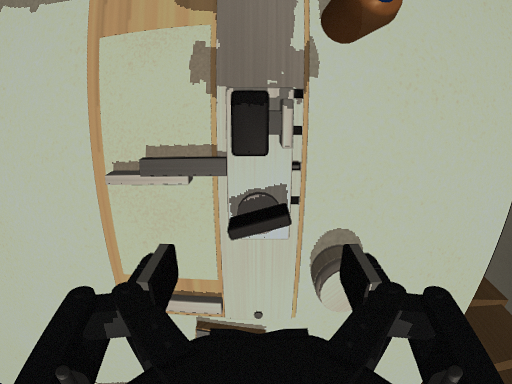

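The wing at (259,220) has turned about 73° clockwise. The block is (231–269, 91–155), the tab's outer edge is near column 293, and the bottle is at (360,15), clear of the arm.

```bash
python3 - <<'E'
from h import *
import pickle
s=pickle.load(open('w2.pkl','rb'));im=cv2.imread('pics/w2.png');g=im.max(2)
m=(g<45).astype(np.uint8);m[165:]=0;m[:80]=0;m[:,:225]=0;m[:,280:]=0
ex=np.array([np.cos(np.radians(6.9)),np.sin(np.radians(6.9))]);ey=np.array([-ex[1],ex[0]])
r0=s['ee_pos'][:2]
f=lambda uv,z:(lambda p:(p.round(4),((p[:2]-r0)@ex*1000).round(1),((p[:2]-r0)@ey*1000).round(1)))(wpt(uv,z,s))
ys,xs=np.where(m);r=cv2.minAreaRect(np.c_[xs,ys].astype(np.float32));print(r)
for p in cv2.boxPoints(r):print(p,f(p,.09))
for nm,uv,z in[('tabout',(294,101),.084),('tabout2',(294,148),.084),('m1',(298,94),.032),('m2',(298,130),.032),('m3',(296,166),.032),('m4',(294,200),.032)]:print(nm,f(uv,z))
print(g[125,225:305])
E
```

```text
((247.44891357421875, 127.47099304199219), (41.731712341308594, 75.2116928100586), 3.0127875804901123)
[224.63538 163.92818] (array([ 0.5123, -0.0195,  0.09  ]), np.float64(-32.1), np.float64(20.1))
[228.58841  88.82044] (array([0.5083, 0.0484, 0.09  ]), np.float64(-28.0), np.float64(88.0))
[270.26245  91.01381] (array([0.5447, 0.0509, 0.09  ]), np.float64(8.5), np.float64(86.1))
[266.30942 166.12155] (array([ 0.5503, -0.0167,  0.09  ]), np.float64(5.9), np.float64(18.3))
tabout (array([0.5672, 0.0452, 0.084 ]), np.float64(30.2), np.float64(77.8))
tabout2 (array([0.5736, 0.0024, 0.084 ]), np.float64(31.4), np.float64(34.5))
m1 (array([0.5766, 0.0541, 0.032 ]), np.float64(40.5), np.float64(85.4))
m2 (array([0.5823, 0.0151, 0.032 ]), np.float64(41.5), np.float64(46.1))
m3 (array([ 0.5864, -0.025 ,  0.032 ]), np.float64(40.8), np.float64(5.7))
m4 (array([ 0.5907, -0.065 ,  0.032 ]), np.float64(40.3), np.float64(-34.4))
[165 123 170 181 182 154  52  15  25  31  36  36  37  35  37  37  35  37
  38  36  39  37  44  38  35  40  39  36  42  43  37  40  39  43  39  39
  39  37  40  43  34  31  21  28  84  81  82  82  83  83  82  82  82  81
  81  79  66 101 161 179 178 176 177 177 174 174 157 120 114 150 159 160
 159 166 171 171 169 173 138 177]
```

```bash
python3 -m crank '[{"fingers":8.5,"travel":[2.8,-0.15,0],"angular":[0,0,0.5]},{"fingers":8.5,"travel":[2.8,0,0],"angular":[0,0,0]},{"fingers":8.5,"travel":[0,0,3],"angular":[0,0,0]},{"fingers":8.5,"travel":[0,0,3],"angular":[0,0,0]},{"fingers":8.5,"travel":[0,0,3],"angular":[0,0,0]}]'
python3 -m crank '[{"fingers":8.5,"travel":[0,0,2.5],"angular":[0,0,0]},{"fingers":8.5,"travel":[0,0,2],"angular":[0,0,0]},{"fingers":8.5,"travel":[0,0,1.5],"angular":[0,0,0]},{"fingers":8.5,"travel":[0,0,1.1],"angular":[0,0,0]},{"fingers":8.5,"travel":[0,0,0],"angular":[0,0,0]}]'
python3 -m crank '[{"fingers":6.5,"travel":[0,0,0],"angular":[0,0,0]},{"fingers":6.5,"travel":[0,0,0],"angular":[0,0,0]},{"fingers":4.5,"travel":[0,0,0],"angular":[0,0,0]},{"fingers":4.5,"travel":[0,0,0],"angular":[0,0,0]},{"fingers":4.5,"travel":[0,0,0],"angular":[0,0,0]}]' 30
python3 -m crank '[{"fingers":4.5,"travel":[0,0,0],"angular":[0,0,0]},{"fingers":4.5,"travel":[0,0,0],"angular":[0,0,0]},{"fingers":4.5,"travel":[0,0,0],"angular":[0,0,0]},{"fingers":4.5,"travel":[0,0,0],"angular":[0,0,0]},{"fingers":4.5,"travel":[0,0,0],"angular":[0,0,0]}]'
```

```text
t: 7.28
ee_pos: [0.5392, 0.017, 0.1197]
orientation: [179.9, 0.0, 96.6]
contact_force: [1.4, -1.1, -0.3]
width: 0.993
grip_force: 0.0
t: 7.7
ee_pos: [0.5373, 0.0165, 0.0469]
orientation: [-179.8, -0.0, 96.6]
contact_force: [-0.1, -0.5, 0.0]
width: 0.997
grip_force: 0.0
t: 8.12
ee_pos: [0.5382, 0.0174, 0.0512]
orientation: [-180.0, 0.1, 96.7]
contact_force: [-12.2, -1.2, 15.7]
width: 0.55
grip_force: 31.5
t: 8.53
ee_pos: [0.5382, 0.0174, 0.0512]
orientation: [-180.0, 0.1, 96.7]
contact_force: [-12.3, -2.2, 15.0]
width: 0.549
grip_force: 31.1
```

```bash
python3 -m crank '[{"fingers":4.5,"travel":[0,-0.25,-0.4],"angular":[0,0,0]},{"fingers":4.5,"travel":[0,0,0],"angular":[0,0,0]},{"fingers":4.5,"travel":[0,0,0],"angular":[0,0,0]},{"fingers":4.5,"travel":[0.5,0,0],"angular":[0,0,0]},{"fingers":4.5,"travel":[0.5,0,0],"angular":[0,0,0]}]'
python3 -m crank '[{"fingers":4.5,"travel":[0.5,0,0],"angular":[0,0,0]},{"fingers":4.5,"travel":[0.5,0,0],"angular":[0,0,0]},{"fingers":4.5,"travel":[0,0,0],"angular":[0,0,0]},{"fingers":4.5,"travel":[0,0,0],"angular":[0,0,0]},{"fingers":4.5,"travel":[0,0,0],"angular":[0,0,0]}]'
```

```text
t: 8.95
ee_pos: [0.5365, 0.0264, 0.0536]
orientation: [179.8, 0.1, 96.6]
contact_force: [5.8, -1.4, -11.2]
width: 0.536
grip_force: 42.4
t: 9.37
ee_pos: [0.5351, 0.0382, 0.0536]
orientation: [179.8, -0.0, 96.7]
contact_force: [6.0, 2.7, -10.2]
width: 0.537
grip_force: 42.0
```

```bash
python3 -m crank '[{"fingers":4.5,"travel":[0.5,0,0],"angular":[0,0,0]},{"fingers":4.5,"travel":[0.5,0,0],"angular":[0,0,0]},{"fingers":4.5,"travel":[0.5,0,0],"angular":[0,0,0]},{"fingers":4.5,"travel":[0.4,0,0],"angular":[0,0,0]},{"fingers":4.5,"travel":[0,0,0],"angular":[0,0,0]}]'
python3 - <<'E'
from h import *
import pickle
s=arm.state();im=get_image('wrist')[:,:,::-1];pickle.dump((s,im),open('w3.pkl','wb'))
im2=get_image('top')[:,:,::-1]
a=cv2.resize(im[150:384,180:400],(550,585));b=im2[130:230,170:370]
print(s['ee_pos'],s['contact_force']);cv2.imwrite('pics/w3.png',a)
E
```

```text
t: 9.78
ee_pos: [0.5328, 0.0569, 0.0536]
orientation: [179.9, -0.0, 96.7]
contact_force: [5.3, 2.3, -9.4]
width: 0.535
grip_force: 42.4
[0.53280053 0.05685661 0.05363458] [ 5.26545691  2.31498958 -9.39512454]
```

View pics/w3.png

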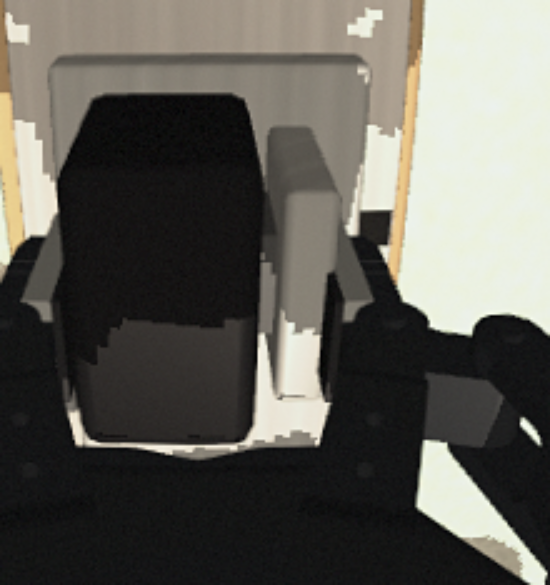

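The pads hold the block and the pressed tab, and the slide came to about 39.7 mm. I'll release and let the latch spring out.

```bash
python3 -m crank '[{"fingers":8.5,"travel":[0,0,0],"angular":[0,0,0]},{"fingers":8.5,"travel":[0,0,0],"angular":[0,0,0]},{"fingers":8.5,"travel":[0,0,0],"angular":[0,0,0]},{"fingers":8.5,"travel":[0,0,0],"angular":[0,0,0]},{"fingers":8.5,"travel":[0,0,-1]  ,"angular":[0,0,0]}]'
python3 -m crank '[{"fingers":8.5,"travel":[0,0,-3],"angular":[0,0,0]},{"fingers":8.5,"travel":[0,0,-4],"angular":[0,0,0]},{"fingers":8.5,"travel":[0,0,-4],"angular":[0,0,0]},{"fingers":8.5,"travel":[0,0,-4],"angular":[0,0,0]},{"fingers":8.5,"travel":[-2,0,0],"angular":[0,0,0]}]'
python3 -m crank '[{"fingers":8.5,"travel":[-3,0,0],"angular":[0,0,0]},{"fingers":8.5,"travel":[-3,0,0],"angular":[0,0,0]},{"fingers":8.5,"travel":[-1.5,0.1,0],"angular":[0,0,0]},{"fingers":8.5,"travel":[0,0,0],"angular":[0,0,0]},{"fingers":8.5,"travel":[0,0,0],"angular":[0,0,0]}]'
python3 - <<'E'
from h import *
import pickle
s=arm.state();im=get_image('wrist')[:,:,::-1];cv2.imwrite('pics/w4.png',im);pickle.dump(s,open('w4.pkl','wb'))
E
```

```text
t: 10.3
ee_pos: [0.5306, 0.0557, 0.0623]
orientation: [-179.8, -0.0, 96.6]
contact_force: [-1.2, -0.0, -0.2]
width: 0.997
grip_force: 0.0
t: 10.72
ee_pos: [0.5372, 0.0416, 0.2234]
orientation: [179.2, -0.1, 97.0]
contact_force: [1.9, 1.4, 0.9]
width: 0.997
grip_force: 0.0
t: 11.13
ee_pos: [0.5437, -0.0391, 0.214]
orientation: [180.0, -0.0, 96.5]
contact_force: [-0.3, -0.3, -0.2]
width: 0.997
grip_force: 0.0
```

View pics/w4.png

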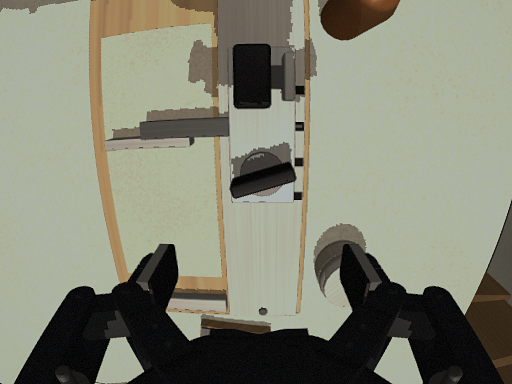

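The carriage has moved one notch, with the block at (252,75), the tab at (290,76) and the wing at (263,179). Next I'll measure the displacement, the tab's extension and the wing's pose.

```bash
python3 - <<'E'
from h import *
import pickle
ex=np.array([np.cos(np.radians(6.8)),np.sin(np.radians(6.8))]);ey=np.array([-ex[1],ex[0]])
def edges(n,row,col):
    s=pickle.load(open(n+'.pkl','rb'));im=cv2.imread(f'pics/{n}.png');g=im.max(2)
    f=lambda uv,z:(wpt(uv,z,s)[:2]@np.c_[ex,ey]*1000).round(1)
    print(n,row,list(g[row,226:306])); print(list(g[row-50 if row>50 else 0:row+50,col]))
    return f,g,s
f2,_,_=edges('w2',125,250)
f4,g,s=edges('w4',75,252)
print('blk far edge', f2((250,91),.09),f4((252,44),.09),'tab',f2((294,125),.084),f4((297,75),.084),'blkL',f2((231,125),.09),f4((232,75),.09))
m=(g<45).astype(np.uint8);m[202:]=0;m[:160]=0;m[:,:228]=0;m[:,297:]=0
n,l,st,c=cv2.connectedComponentsWithStats(m);i=1+st[1:,4].argmax();ys,xs=np.where(l==i)
r=cv2.minAreaRect(np.c_[xs,ys].astype(np.float32));print(r)
W=np.array([wpt(p,.085,s) for p in cv2.boxPoints(r)]);print(W.round(4),W.mean(0),s['ee_pos'],s['orientation'])
for uv in((231,188),(295,171)):print(wpt(uv,.089,s))
E
```

```text
w2 125 [np.uint8(123), np.uint8(170), np.uint8(181), np.uint8(182), np.uint8(154), np.uint8(52), np.uint8(15), np.uint8(25), np.uint8(31), np.uint8(36), np.uint8(36), np.uint8(37), np.uint8(35), np.uint8(37), np.uint8(37), np.uint8(35), np.uint8(37), np.uint8(38), np.uint8(36), np.uint8(39), np.uint8(37), np.uint8(44), np.uint8(38), np.uint8(35), np.uint8(40), np.uint8(39), np.uint8(36), np.uint8(42), np.uint8(43), np.uint8(37), np.uint8(40), np.uint8(39), np.uint8(43), np.uint8(39), np.uint8(39), np.uint8(39), np.uint8(37), np.uint8(40), np.uint8(43), np.uint8(34), np.uint8(31), np.uint8(21), np.uint8(28), np.uint8(84), np.uint8(81), np.uint8(82), np.uint8(82), np.uint8(83), np.uint8(83), np.uint8(82), np.uint8(82), np.uint8(82), np.uint8(81), np.uint8(81), np.uint8(79), np.uint8(66), np.uint8(101), np.uint8(161), np.uint8(179), np.uint8(178), np.uint8(176), np.uint8(177), np.uint8(177), np.uint8(174), np.uint8(174), np.uint8(157), np.uint8(120), np.uint8(114), np.uint8(150), np.uint8(159), np.uint8(160), np.uint8(159), np.uint8(166), np.uint8(171), np.uint8(171), np.uint8(169), np.
[... 3882 characters left out ...]
), np.uint8(175), np.uint8(175), np.uint8(178), np.uint8(177), np.uint8(175), np.uint8(176), np.uint8(177), np.uint8(178), np.uint8(177), np.uint8(175), np.uint8(176), np.uint8(177)]
blk far edge [529.2 -14.2] [529.2  25.7] tab [569.2 -44.2] [569.7  -1.8] blkL [512.5 -44.5] [511.4  -2.4]
((261.5963439941406, 179.32110595703125), (20.880613327026367, 66.09002685546875), 73.3007583618164)
[[ 0.5124 -0.0388  0.085 ]
 [ 0.5698 -0.0136  0.085 ]
 [ 0.5783 -0.0323  0.085 ]
 [ 0.5199 -0.0583  0.085 ]] [ 0.54510863 -0.03573942  0.085     ] [ 0.54369229 -0.03913174  0.21400991] [ 1.79981711e+02 -4.64564563e-03  9.64757443e+01]
[ 0.51731281 -0.04622543  0.089     ]
[ 0.57522338 -0.02289603  0.089     ]
```

Displacement is 39.9 mm with the tab fully out. Now I'll regrasp the wing.

```bash
python3 -m crank '[{"fingers":3.5,"travel":[0.1,0.44,0],"angular":[0,0,0]},{"fingers":3.5,"travel":[0,0,0],"angular":[0,0,6.6]},{"fingers":3.5,"travel":[0,0,0],"angular":[0,0,6.6]},{"fingers":3.5,"travel":[0,0,0],"angular":[0,0,6.6]},{"fingers":3.5,"travel":[0,0,0],"angular":[0,0,6.6]}]'
python3 -m crank '[{"fingers":3.5,"travel":[0,0,0],"angular":[0,0,6.6]},{"fingers":3.5,"travel":[0,0,0],"angular":[0,0,6.6]},{"fingers":3.5,"travel":[0,0,0],"angular":[0,0,6.6]},{"fingers":3.5,"travel":[0,0,0],"angular":[0,0,6.6]},{"fingers":3.5,"travel":[0,0,0],"angular":[0,0,6.6]}]'
python3 -m crank '[{"fingers":3.5,"travel":[0,0,0],"angular":[0,0,6.6]},{"fingers":3.5,"travel":[0,0,0],"angular":[0,0,6.6]},{"fingers":3.5,"travel":[0,0,2],"angular":[0,0,0]},{"fingers":3.5,"travel":[0,0,3],"angular":[0,0,0]},{"fingers":3.5,"travel":[0,0,3],"angular":[0,0,0]}]'
python3 - <<'E'
from h import *
for i in range(4): s=get_image('wrist')
s=arm.state();print(s['ee_pos'],s['orientation'])
cv2.imwrite('pics/w5.png',get_image('wrist')[:,:,::-1])
E
```

```text
t: 11.6
ee_pos: [0.5482, -0.0348, 0.2136]
orientation: [-180.0, -0.0, 70.0]
contact_force: [0.0, 0.1, 0.6]
width: 0.41
grip_force: 0.0
t: 12.02
ee_pos: [0.5482, -0.0348, 0.2136]
orientation: [-180.0, -0.0, 37.0]
contact_force: [-0.5, 0.4, 0.1]
width: 0.411
grip_force: 0.0
t: 12.43
ee_pos: [0.5491, -0.0347, 0.1336]
orientation: [179.9, -0.2, 24.2]
contact_force: [0.5, 0.2, -0.9]
width: 0.41
grip_force: 0.0
[ 0.54806332 -0.03549231  0.13386033] [-1.79944576e+02  3.44627181e-02  2.41046204e+01]
```

View pics/w5.png

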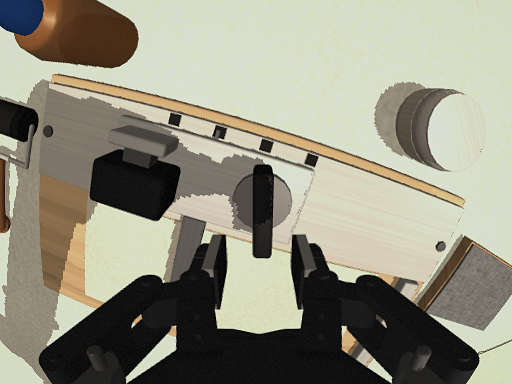

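The wing at (262,210) lies parallel to the fingers and 2–3 px right of their centre, so I'll shift 2 mm and descend.

```bash
python3 -m crank '[{"fingers":3.5,"travel":[0,0.2,2.5],"angular":[0,0,0]},{"fingers":3.5,"travel":[0,0,2.5],"angular":[0,0,0]},{"fingers":3.5,"travel":[0,0,1.5],"angular":[0,0,0]},{"fingers":3.5,"travel":[0,0,0.7],"angular":[0,0,0]},{"fingers":3.5,"travel":[0,0,0],"angular":[0,0,0]}]'
python3 -m crank '[{"fingers":0.8,"travel":[0,0,0],"angular":[0,0,0]},{"fingers":0.8,"travel":[0,0,0],"angular":[0,0,0]},{"fingers":0.8,"travel":[0,0,0],"angular":[0,0,0]},{"fingers":0.8,"travel":[0,0,0],"angular":[0,0,0]},{"fingers":0.8,"travel":[0,0,0],"angular":[0,0,0]}]' 30
python3 -m crank '[{"fingers":0.8,"travel":[0,0,0],"angular":[0,0,-5]},{"fingers":0.8,"travel":[0,0,0],"angular":[0,0,-5]},{"fingers":0.8,"travel":[0,0,0],"angular":[0,0,-5]},{"fingers":0.8,"travel":[0,0,0],"angular":[0,0,-5]},{"fingers":0.8,"travel":[0,0,0],"angular":[0,0,-5]}]'
python3 -m crank '[{"fingers":0.8,"travel":[0,0,0],"angular":[0,0,-5]},{"fingers":0.8,"travel":[0,0,0],"angular":[0,0,-5]},{"fingers":0.8,"travel":[0,0,0],"angular":[0,0,-5]},{"fingers":0.8,"travel":[0,0,0],"angular":[0,0,-5]},{"fingers":0.8,"travel":[0,0,0],"angular":[0,0,-5]}]'; python3 -c "
from plant import arm;print(arm.state()['ft_torque'])"
```

```text
t: 13.1
ee_pos: [0.5492, -0.0383, 0.0616]
orientation: [-180.0, -0.0, 24.0]
contact_force: [-0.5, 0.0, 0.4]
width: 0.411
grip_force: 0.0
t: 13.52
ee_pos: [0.5502, -0.0384, 0.0634]
orientation: [179.9, -0.2, 24.0]
contact_force: [-2.8, 0.0, 6.4]
width: 0.156
grip_force: 33.5
t: 13.93
ee_pos: [0.5497, -0.038, 0.0634]
orientation: [179.9, -0.1, 49.3]
contact_force: [-5.0, 1.4, 10.1]
width: 0.159
grip_force: 34.0
t: 14.35
ee_pos: [0.5488, -0.0383, 0.0634]
orientation: [180.0, 0.0, 74.2]
contact_force: [-9.5, 0.3, 14.2]
width: 0.158
grip_force: 34.6
[ 0.30379024  2.02084675 -0.13563641]
```

```bash
python3 -m crank '[{"fingers":0.8,"travel":[0,-0.15,-0.2],"angular":[0,0,-5]},{"fingers":0.8,"travel":[0,0,0],"angular":[0,0,-5]},{"fingers":0.8,"travel":[0,0,0],"angular":[0,0,-5]},{"fingers":0.8,"travel":[0,0,0],"angular":[0,0,-4]},{"fingers":0.8,"travel":[0,0,0],"angular":[0,0,0]}]'; python3 -c "
from plant import arm;print(arm.state()['ft_torque'])"
python3 -m crank '[{"fingers":0.8,"travel":[0,0,0],"angular":[0,0,-2]},{"fingers":0.8,"travel":[0,0,0],"angular":[0,0,-2]},{"fingers":0.8,"travel":[0,0,0],"angular":[0,0,-1]},{"fingers":0.8,"travel":[0,0,0],"angular":[0,0,0]},{"fingers":0.8,"travel":[0,0,0],"angular":[0,0,0]}]'; python3 -c "
from plant import arm;print(arm.state()['ft_torque'])"
```

```text
t: 14.77
ee_pos: [0.5476, -0.0382, 0.0636]
orientation: [180.0, -0.0, 93.2]
contact_force: [1.0, 0.7, -4.9]
width: 0.159
grip_force: 33.0
[ 0.16344166 -0.15695844  0.07511348]
t: 15.18
ee_pos: [0.5475, -0.0382, 0.0636]
orientation: [180.0, -0.0, 97.9]
contact_force: [-0.6, 0.6, -0.8]
width: 0.156
grip_force: 34.8
[ 0.22041515  0.22523176 -0.52562353]
```

Torque jumped to 0.5 N·m at yaw 97.9°, so the screw is on its hard stop. I'll release, retreat and check.

```bash
python3 -m crank '[{"fingers":4.5,"travel":[0,0,0],"angular":[0,0,0]},{"fingers":4.5,"travel":[0,0,0],"angular":[0,0,0]},{"fingers":4.5,"travel":[0,0,0],"angular":[0,0,0]},{"fingers":4.5,"travel":[0,0,-1.5],"angular":[0,0,0]},{"fingers":4.5,"travel":[0,0,-3.5],"angular":[0,0,0]}]'
python3 -m crank '[{"fingers":8.5,"travel":[0,0,-4],"angular":[0,0,0]},{"fingers":8.5,"travel":[0,0,-4],"angular":[0,0,0]},{"fingers":8.5,"travel":[0,0,-3],"angular":[0,0,0]},{"fingers":8.5,"travel":[0,0,0],"angular":[0,0,0]},{"fingers":8.5,"travel":[0,0,0],"angular":[0,0,0]}]'
python3 - <<'E'
from h import *
s=arm.state();im=get_image('wrist')[:,:,::-1];cv2.imwrite('pics/w6.png',im)
ex=np.array([np.cos(np.radians(6.8)),np.sin(np.radians(6.8))]);ey=np.array([-ex[1],ex[0]])
np.save('ee.npy',s['ee_pos']);print(s['ee_pos'],s['orientation'])
import pickle;pickle.dump(s,open('w6.pkl','wb'))
E
```

```text
t: 15.6
ee_pos: [0.5445, -0.0383, 0.1099]
orientation: [-179.6, -0.1, 98.0]
contact_force: [0.3, -0.7, 0.2]
width: 0.525
grip_force: 0.0
t: 16.02
ee_pos: [0.5488, -0.0381, 0.2257]
orientation: [179.7, 0.1, 98.0]
contact_force: [0.3, -0.6, -0.9]
width: 0.997
grip_force: 0.0
[ 0.54879558 -0.03809437  0.22573431] [1.79723334e+02 9.14813242e-02 9.79895989e+01]
```

View pics/w6.png

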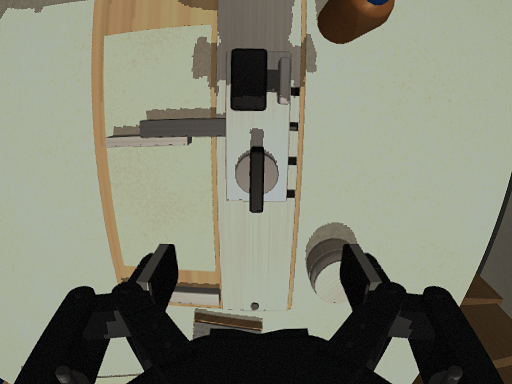

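The wing at (257,180) is in line with the rail, so the screw is tight. The stop sits one notch along with the tab out, and the bystanders are undisturbed.

```bash
python3 -c "
from h import *
import pickle
s=pickle.load(open('w6.pkl','rb'));a=np.radians(6.8);E=np.array([[np.cos(a),-np.sin(a)],[np.sin(a),np.cos(a)]])
for uv,z in [((249,49),.09),((292,80),.084),((231,80),.09)]: print((wpt(uv,z,s)[:2]@E*1000).round(1))
from plant import close_job;print(close_job())"
```

```text
[528.7  23. ]
[569.7  -4.8]
[512.7  -6.6]
the job is handed in; nothing more can be done
None
```

The stop is one notch further from the fence, measured at 37–40 mm of travel. The latch tab is out, the lock screw is tight against its stop and the bystanders look undisturbed; I handed the job in at about 16 s, but the call returned no verdict.

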